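# Call the helper and point out the wrong cup and its spare

### The arm

A 6-joint arm with a two-finger parallel gripper is mounted at the origin on the work surface. World frame = base frame: x ahead of the robot, y to its left, z up, the work surface at z = 0. Lengths are in m, angles in rad, forces in N, time in s.
With the tool pointing down it reaches from about 0.25 to 0.775 m from the base axis. Payload 4 kg.
Tool frame: the origin (TCP) lies at the very end of the fingers, on their centre line; the grasp point (between the pads) lies 19 mm behind it; z points along the fingers, y is the line along which they close (so a half turn about z gives the same grasp; the last joint's range is limited). The gripper opens to 94 mm and grips with 3 to 60 N. Pads are 16 mm wide; open, the fingers measure 119 mm over their backs; the gripper's body (75 mm by 177 mm) begins 78 mm behind the grasp point.
Start: joints at [1.049, 0.087, 1.371, -0, 1.684, -0.103], TCP at [0.224, 0.502, 0.206] pointing down, gripper open.
Joint ranges: [-3.1, 3.1], [-0.76, 2.03], [0.27, 2.55], [-1.08, 4.22], [0.17, 2.65], [-2.57, 2.57]. Speed limits (rad/s): [2.79, 2.79, 3.14, 3.14, 3.14, 3.14].

### API

Orientations are given as a 3x3 rotation matrix whose columns are the frame's x, y, z axes.
In Python, from bench import arm, get_image gives the robot as it stands.
- The arm moves only by the shell command python3 -m jog 'ROWS'. ROWS is JSON, one flat list of numbers, 7 for each row, row after row: the turn, a rotation vector about the tool's x, y, z in degrees, then the shift along the tool's x, y, z in mm, then the closure, from 0 (fully open) to 1 (shut). In form: [wx, wy, wz, tx, ty, tz, gripper, wx, wy, wz, tx, ty, tz, gripper, ...]. A call has 1 to 8 rows; each row shifts and turns the commanded pose from where the row before left it, along the tool's axes as they then stand; what a row does not reach is not made up. A row lasts 1/10 s, in which the tool goes at most 50 mm and 8.59 degrees, less where a joint would pass 70% of its speed; a pose out of reach is approached as far as the arm can. A call with a gripper value outside its range is refused whole. The fingers move at their own pace and stop on an object; the grip force is fixed at half the most. Time passes only in rows, so rows that do not move let the fingers close. It gives the time, the measured TCP pose, the force, the opening and the grip force at its end, in the units of the state.
- arm.get_state(): the state, without advancing time (a new reading comes with each control period).
- get_image(name): name is "scene" or "top" or "wrist"; returns a dict with "pixels" (400x640x3 uint8, blue, green, red), "mtx" (3x3 intrinsics, pixels), "dist" ([k1, k2, p1, p2, k3] as OpenCV has them; the pictures are not rectified), "xyz" and "rotation" of the camera in the world. Camera axes: x right, y up, looking along -z (the intrinsics and any distortion apply to the point x, -y, -z); pixel columns grow to the right and rows downward; lengths in m; the calibration is good to about 2 mm. A picture is of the moment at which its call begins. There is no depth.
- arm.sign_off(): hands the job in; it is judged then, once.
The state is a dict: "time_s": time; "qpos": joint angles; "qd": joint speeds; "joint_torque": joint torques, N m; "position": TCP position; "tcp_rot": TCP orientation; "ft_force": force on the tool from outside, world axes, zero at the start; "ft_torque": the same for the moment, N m; "width": opening from 0.0 (shut) to 1.0 (fully open); "finger_force": force on a finger pad.
Only numpy, scipy, OpenCV 4.12 (cv2) and the standard library are available. Lean on these libraries where they do the work, as an engineer would, in place of code of your own. Each camera call takes 0.05 s, during which the arm holds its last target. There are 200 camera calls.

### The job

Press the call button all the way down to ring for the helper and let it come up again, then show her what to swap: point straight down at the one short cup in the cardboard tray, fingertips just above its rim (about 3 to 5 cm) and over its middle, and stay there for at least two seconds, then point in the same way for at least two seconds at the top of the stack of spare tall cups beside the tray (do not bring the fingers down over the stack of short ones). Only the button is touched: touch no cup and no stack, pick up nothing, and leave everything else where it stands.

Things in the scene. Friction and masses are not known exactly. Their poses are not given: they have to be found in the camera images.
- call (a joint): travel of the call button, m: 0 = up, 0.006 = fully down; a spring returns it, about 4 N is needed to push it fully down
- call_top (a point): centre of the top face of the button's cap, a white disc 36 mm across (22 mm above the table when up) on a round grey housing 52 mm across fixed on the table by itself, on the robot's left of the tray; it is pressed straight down
- tray: brown cardboard tray fixed to the table, 196 mm (x) by 284 mm (y), walls 35 mm high and corners 65 mm high, floor 5 mm thick, low ribs between 2 by 3 cells at 86 mm pitch, one open paper cup standing in each; origin: centre of the underside
- short_cup: the one short white paper cup in the tray, standing in any of its six cells: 58 mm high, 58 mm across at the rim, 42 mm at the foot (the other five are taller and wider); origin: centre of its underside, z up
- short_cup_rim (a point): centre of the short cup's open mouth, at rim height (63 mm above the table)
- tall_stack: stack of four nested spare tall cups standing upside down on the table, on the robot's right of the tray: 124 mm high, 74 mm across at the bottom, 52 mm at the flat top; it is at either of two places, the stack of short cups being at the other; origin: centre of its underside, z up
- tall_stack_top (a point): centre of the flat top of the stack of tall cups, 124 mm above the table
- short_stack: stack of four nested short cups, upside down, to be left alone: 94 mm high, 58 mm across at the bottom, 42 mm at the top; origin: centre of its underside
- tall_cup1: an open white tall paper cup in the tray, 88 mm high (rim 93 mm above the table), 74 mm across at the rim, 52 mm at the foot; origin: centre of its underside
- tall_cup2: an open white tall paper cup in the tray, 88 mm high (rim 93 mm above the table), 74 mm across at the rim, 52 mm at the foot; origin: centre of its underside
- tall_cup3: an open white tall paper cup in the tray, 88 mm high (rim 93 mm above the table), 74 mm across at the rim, 52 mm at the foot; origin: centre of its underside
- tall_cup4: an open white tall paper cup in the tray, 88 mm high (rim 93 mm above the table), 74 mm across at the rim, 52 mm at the foot; origin: centre of its underside
- tall_cup5: an open white tall paper cup in the tray, 88 mm high (rim 93 mm above the table), 74 mm across at the rim, 52 mm at the foot; origin: centre of its underside
- nozzle: blue and black hose spray gun lying on the table beyond the tray, about 170 by 130 mm, 50 mm high; origin on the table below its barrel
- coupling: brass hose ring, 32 mm across, 30 mm high, on the table at the near right; origin: centre of its underside
- jug: clear plastic measuring mug with a handle, 84 mm across, 95 mm high, at the far left; origin: centre of its underside
- bottle: red bottle, 64 mm across, 190 mm high, at the far right; origin: centre of its underside
- tape: flat grey roll, 80 mm across, 24 mm high, at the near left; origin: centre of its underside
Mind the look-alikes: they are no part of the job. Leave any green or purple look-alike of the tall_cup1 alone.

How it is judged:
On the way, in this order (a step that is already met when the one before it is completed fails the run):
1. the call button is pressed fully down (at least 5 mm) (value of joint call above 0.005 m), for 0.05 s.
2. pointing at the short cup for 1.5 s, the button up: grasp point within 25 mm sideways of the middle of the rim and 20 to 100 mm above it (fingertips from just above to 8 cm) (horizontal distance between the grasp point and short_cup_rim below 0.025 m and z of the grasp point in the frame of short_cup_rim between 0.02 and 0.1 m and value of joint call below 0.002 m), for 1.5 s.
3. pointing at the stack of tall cups for 1.5 s: grasp point within 25 mm sideways of the middle of its top and 20 to 100 mm above it (horizontal distance between the grasp point and tall_stack_top below 0.025 m and z of the grasp point in the frame of tall_stack_top between 0.02 and 0.1 m), for 1.5 s.
At the end, for the whole second after the job is handed in: the button is up again (within 2 mm); every cup and both stacks stand upright and at rest within 10 mm of where they were, and the other things within 20 mm (value of joint call below 0.002 m and distance of each of short_cup, tall_cup1, tall_cup2, tall_cup3, tall_cup4, tall_cup5, tall_stack, short_stack from where it was at the start of the episode below 0.01 m and angle between each of short_cup, tall_cup1, tall_cup2, tall_cup3, tall_cup4, tall_cup5, tall_stack, short_stack's own z axis and vertical below 0.1 rad and linear speed of each of short_cup, tall_cup1, tall_cup2, tall_cup3, tall_cup4, tall_cup5, tall_stack, short_stack below 0.02 m/s and distance of each of nozzle, coupling, jug, bottle, tape from where it was at the start of the episode below 0.02 m); the robot touches nothing.
It fails at once if a cup or a stack of cups is touched by the robot (more than 0.5 N) (contact force between any of the fingers, the arm and short_cup above 0.5 N or contact force between any of the fingers, the arm and tall_cup1 above 0.5 N or contact force between any of the fingers, the arm and tall_cup2 above 0.5 N or contact force between any of the fingers, the arm and tall_cup3 above 0.5 N or contact force between any of the fingers, the arm and tall_cup4 above 0.5 N or contact force between any of the fingers, the arm and tall_cup5 above 0.5 N or contact force between any of the fingers, the arm and tall_stack above 0.5 N or contact force between any of the fingers, the arm and short_stack above 0.5 N).
It fails at once if a cup or a stack is lifted, shifted or tipped (distance of any of short_cup, tall_cup1, tall_cup2, tall_cup3, tall_cup4, tall_cup5, tall_stack, short_stack from where it was at the start of the episode above 0.01 m or angle between any of short_cup, tall_cup1, tall_cup2, tall_cup3, tall_cup4, tall_cup5, tall_stack, short_stack's own z axis and vertical above 0.15 rad).
It fails at once if a bystander on the table is shifted or lifted by more than 20 mm (distance of any of nozzle, coupling, jug, bottle, tape from where it was at the start of the episode above 0.02 m).
It fails at once if pointing at the stack of short cups instead: grasp point within 20 mm of its middle and less than 46 mm above its top (horizontal distance between the grasp point and short_stack below 0.02 m and height (world z) of the grasp point below 0.14 m).
It also fails if it takes over 54 s, if anything falls off the work surface, if the arm or the gripper's body presses on something with over 40 N, if the wrist force passes 120 N, or if a joint passes its speed limit or range.

## Working session

There is one attempt and no reset: what is moved stays moved. The work goes in short steps, Python scripts to look and compute and a shell command to move; the robot and the scene stay as the last step left them, time stands still between calls to the robot, and variables do not carry over. Pictures are saved under pics/ and viewed, at most 10 in all, crops included, and the job is handed in when it is done.

```bash
mkdir -p pics
cat > h.py <<'E'
import numpy as np, cv2
from bench import arm, get_image
def ray(im,uv):
    p=cv2.undistortPoints(np.array([[uv]],float),np.array(im["mtx"]),np.array(im["dist"]))[0,0]
    d=np.array(im["rotation"])@np.array([p[0],-p[1],-1.0]); return np.array(im["xyz"]),d
def plane(im,uv,z):
    o,d=ray(im,uv); return o+d*(z-o[2])/d[2]
E
python3 - <<'E'
from h import *
for n in("top","scene"):
    im=get_image(n); cv2.imwrite(f"pics/{n}0.png",im["pixels"]); print(n,im["xyz"],np.round(im["rotation"],2).tolist())
s=arm.get_state();print(s["time_s"],s["position"],np.round(s["tcp_rot"],3).tolist(),s["width"])
E
```

```text
top [0.33082593 0.03369451 1.21484033] [[0.01, 0.98, -0.2], [-1.0, 0.02, 0.01], [0.01, 0.2, 0.98]]
scene [1.10769181 0.76345434 1.02155414] [[-0.8, -0.42, 0.43], [0.6, -0.56, 0.58], [-0.01, 0.72, 0.7]]
0.1 [0.22343948 0.50204913 0.20441863] [[-0.914, 0.407, -0.001], [0.407, 0.914, -0.002], [0.0, -0.002, -1.0]] 0.9965728345264011
```

View pics/top0.png

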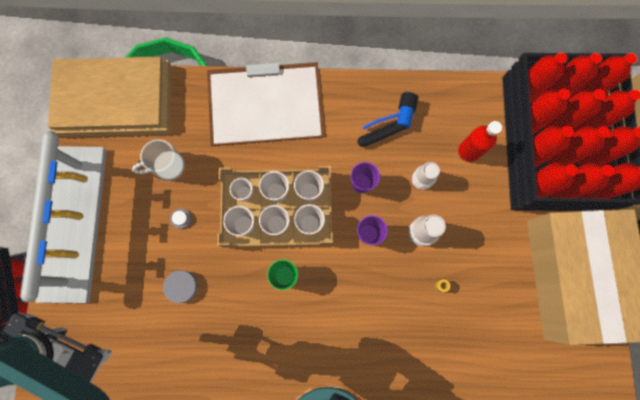

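View pics/scene0.png

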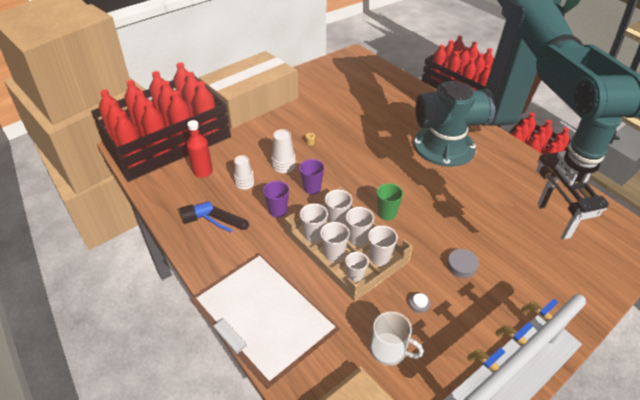

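Top view: the call button is at (180,219), with its white cap on a grey housing. Short cup candidates are the six tray cups at (240,188), (273,185), (308,185), (238,221), (273,220) and (308,219). The one at (240,188) is clearly smaller. Stack candidates are (427,230) and (425,176). The near one at (427,230) is larger, and it's also taller in the scene view (283,150 against 243,172), so it is the tall stack. The purple and green cups are look-alikes. I'll measure now and confirm with a crop.

Run:
```python
from h import *
t=get_image("top"); s=get_image("scene")
cv2.imwrite("pics/crop.png",cv2.resize(t["pixels"][150:260,140:460],None,fx=2.5,fy=2.5,interpolation=cv2.INTER_CUBIC))
cv2.imwrite("pics/crops.png",cv2.resize(s["pixels"][110:320,220:440],None,fx=2.8,fy=2.8,interpolation=cv2.INTER_CUBIC))
for n,uv,z in [("button",(180.5,217.5),.022),("cup",(240.5,188),.063),("tallst",(434,226),.124),("shortst",(431,171),.094),
  ("c2",(273,185),.093),("c3",(308,185),.093),("c4",(238,221),.093),("c5",(273,220),.093),("c6",(308,219),.093),("jug",(163,158),.095),("tape",(180,286),.024),("bottle",(494,128),.19)]:
    print(n,plane(t,uv,z).round(3))
for n,uv,z in [("button",(420,300),.022),("cup",(357,260),.063),("tallst",(283,136),.124),("shortst",(243,160),.094)]: print(n,plane(s,uv,z).round(3))
```

```text
button [0.516 0.384 0.022]
cup [0.587 0.227 0.063]
tallst [ 0.489 -0.244  0.124]
shortst [ 0.631 -0.249  0.094]
c2 [0.589 0.143 0.093]
c3 [0.591 0.056 0.093]
c4 [0.498 0.224 0.093]
c5 [0.502 0.14  0.093]
c6 [0.506 0.055 0.093]
jug [0.653 0.416 0.095]
tape [0.343 0.372 0.024]
bottle [ 0.71  -0.374  0.19 ]
button [0.516 0.39  0.022]
cup [0.582 0.225 0.063]
tallst [ 0.488 -0.238  0.124]
shortst [ 0.627 -0.246  0.094]
```

View pics/crop.png

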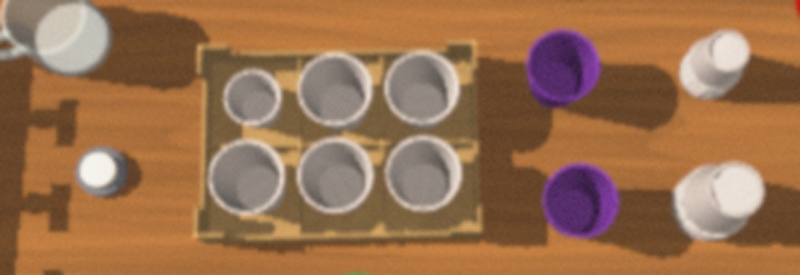

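View pics/crops.png

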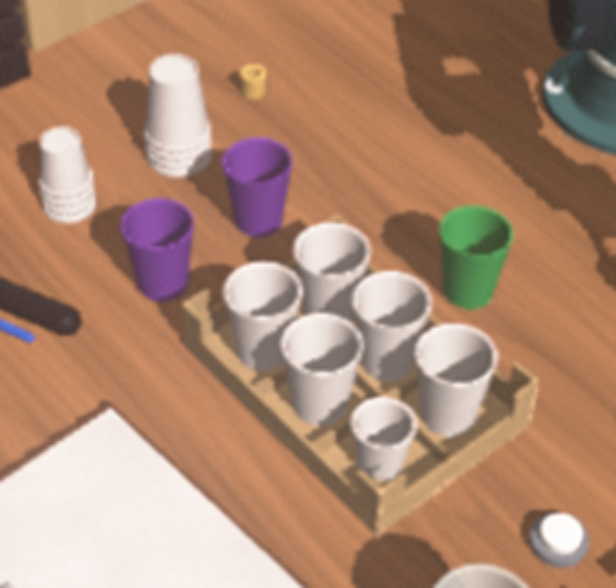

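Crops confirm it. The short cup is at top px (240,188): far-left cell, smaller rim and a lower rim in the scene view. The tall stack is the near one, top px (435,226). Its spacing and heights match: tray pitch comes out at about 86 mm, and the two views agree within about 6 mm.

Targets are button (0.515, 0.387), cup (0.585, 0.226) and tall stack (0.488, -0.243). First I'll move above the button with the fingers shut.

```bash
python3 -m jog '[0,0,0,-39,1.7,12,1, 0,0,0,-39,1.7,12,1, 0,0,0,-39,1.7,12,1, 0,0,0,-39,1.7,12,1, 0,0,0,-39,1.7,12,1, 0,0,0,-39,1.7,12,1, 0,0,0,-39,1.7,12,1, 0,0,0,-39,1.7,12,1]'; python3 -m jog '[0,0,0,0,0,0,1,0,0,0,0,0,0,1,0,0,0,0,0,0,1]'
python3 - <<'E'
from h import *
s=arm.get_state();R=np.array(s["tcp_rot"]);p=np.array(s["position"])
print(np.round(R,3).tolist(),s["width"],(R.T@(np.array([.515,.387,.035])-p)*1000).round(1))
im=get_image("wrist");cv2.imwrite("pics/w1.png",im["pixels"])
for q in([.515,.387,.022],list(p)):
    c=np.array(im["rotation"]).T@(np.array(q)-im["xyz"]); print(cv2.projectPoints(np.array([[c[0],-c[1],-c[2]]]),np.zeros(3),np.zeros(3),np.array(im["mtx"]),np.array(im["dist"]))[0].ravel().round(0))
E
```

```text
time_s: 1.0
position: [0.5155, 0.3872, 0.1087]
tcp_rot: [[-0.914, 0.407, -0.0], [0.407, 0.914, -0.0], [0.0, -0.0, -1.0]]
ft_force: [0.1, 0.7, -0.1]
width: 0.35
finger_force: 0.0
time_s: 1.3
position: [0.5135, 0.3887, 0.1099]
tcp_rot: [[-0.914, 0.406, -0.0], [0.406, 0.914, 0.001], [0.0, 0.001, -1.0]]
ft_force: [-0.9, -0.3, 0.5]
width: 0.099
finger_force: 0.0
[[-0.914, 0.406, -0.0], [0.406, 0.914, 0.001], [0.0, 0.001, -1.0]] 0.09860162547463427 [-2.  -1.  74.9]
[324. 201.]
[325. 237.]
```

View pics/w1.png

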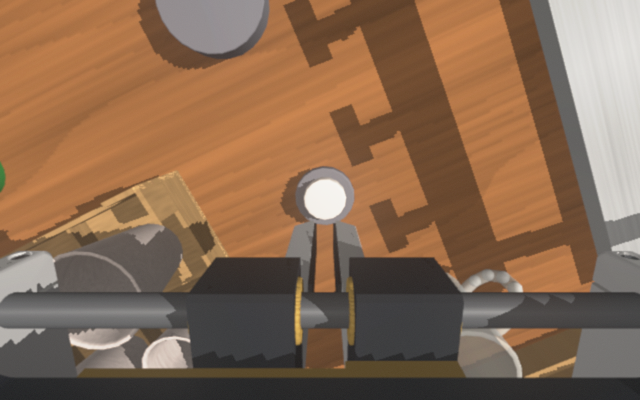

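The wrist view shows the cap at (325,199). My estimate projects to (324,201), so the target is good to about 1 mm. I'll descend and press.

```bash
python3 -m jog '[0,0,0,0,0,20,1, 0,0,0,-1,-1,25,1, 0,0,0,0,0,20,1, 0,0,0,0,0,10,1, 0,0,0,0,0,0,1, 0,0,0,0,0,0,1]'; python3 -m jog '[0,0,0,0,0,5,1, 0,0,0,0,0,5,1, 0,0,0,0,0,4,1, 0,0,0,0,0,4,1, 0,0,0,0,0,2,1, 0,0,0,0,0,0,1, 0,0,0,0,0,0,1]'
```

```text
time_s: 1.95
position: [0.5148, 0.3875, 0.0358]
tcp_rot: [[-0.914, 0.406, 0.002], [0.406, 0.914, 0.001], [-0.001, 0.002, -1.0]]
ft_force: [-0.1, -0.3, 0.1]
width: 0.007
finger_force: 0.0
time_s: 2.65
position: [0.5151, 0.387, 0.0162]
tcp_rot: [[-0.914, 0.407, 0.001], [0.407, 0.914, 0.001], [-0.001, 0.001, -1.0]]
ft_force: [-1.4, -1.4, 7.1]
width: 0.007
finger_force: 3.4
```

```bash
python3 -m jog '[0,0,0,0,0,2,1, 0,0,0,0,0,0,1, 0,0,0,0,0,0,1]'; python3 -m jog '[0,0,0,0,0,-10,1, 0,0,0,0,0,-20,1, 0,0,0,0,0,-30,1, 0,0,0,0,0,-40,1, 0,0,0,0,0,-35,1, 0,0,0,0,0,-10,1, 0,0,0,0,0,0,1]'; python3 -m jog '[0,0,0,-16,-15,0,1, 0,0,0,-27,-25,0,1, 0,0,0,-27,-25,0,1, 0,0,0,-27,-25,0,1, 0,0,0,-22,-20,0,1, 0,0,0,-10.5,-9,0,1, 0,0,0,0,0,0,1, 0,0,0,0,0,0,1]'
python3 - <<'E'
from h import *
s=arm.get_state();R=np.array(s["tcp_rot"]);p=np.array(s["position"])
print((R.T@(np.array([.585,.226,.104])-p)*1000).round(1))
im=get_image("scene");cv2.imwrite("pics/s2.png",cv2.resize(im["pixels"][100:340,220:460],None,fx=2.4,fy=2.4))
E
```

```text
time_s: 2.95
position: [0.5152, 0.387, 0.0161]
tcp_rot: [[-0.914, 0.407, 0.002], [0.407, 0.914, 0.001], [-0.001, 0.002, -1.0]]
ft_force: [-3.7, -3.6, 12.8]
width: 0.006
finger_force: 6.5
time_s: 3.65
position: [0.5156, 0.3872, 0.1593]
tcp_rot: [[-0.914, 0.407, 0.003], [0.407, 0.914, 0.002], [-0.002, 0.003, -1.0]]
ft_force: [0.4, -0.1, -0.3]
width: 0.005
finger_force: 0.0
time_s: 4.45
position: [0.5838, 0.2261, 0.156]
tcp_rot: [[-0.914, 0.406, -0.003], [0.406, 0.914, 0.0], [0.003, -0.001, -1.0]]
ft_force: [0.4, -0.1, 0.2]
width: 0.005
finger_force: 0.0
[-1.3  0.5 52. ]
```

View pics/s2.png

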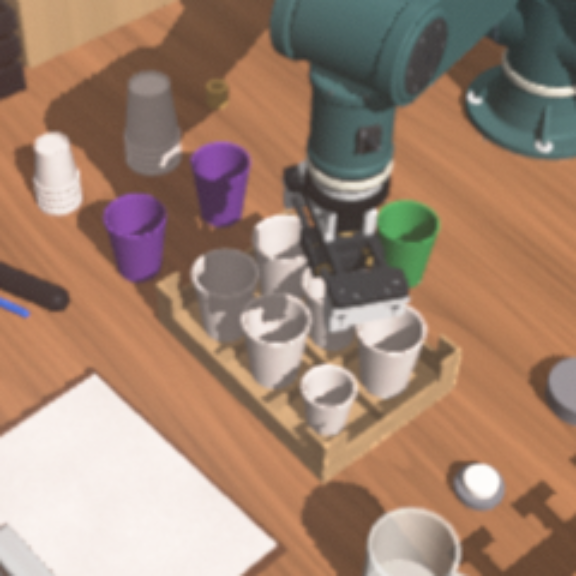

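Run:
```python
from h import *
p=np.array(arm.get_state()["position"])
for n in("scene","wrist","top"):
  im=get_image(n)
  for q in([.585,.226,.063],list(p),list(p+[0,0,.097])):
    c=np.array(im["rotation"]).T@(np.array(q)-im["xyz"]); u=cv2.projectPoints(np.array([[c[0],-c[1],-c[2]]]),np.zeros(3),np.zeros(3),np.array(im["mtx"]),np.array(im["dist"]))[0].ravel(); print(n,u.round(0))
    cv2.circle(im["pixels"],(int(u[0]),int(u[1])),2,(255,0,255),-1)
  cv2.imwrite(f"pics/{n}3.png",im["pixels"])
a=cv2.imread("pics/scene3.png")[180:300,300:440];b=cv2.imread("pics/wrist3.png")
cv2.imwrite("pics/m.png",np.hstack([cv2.resize(a,(400,343)),cv2.resize(b,(400,343))]))
```

```text
scene [356. 261.]
scene [359. 236.]
scene [362. 208.]
wrist [324. 199.]
wrist [325. 237.]
wrist [325. 355.]
top [241. 189.]
top [234. 180.]
top [227. 170.]
```

View pics/m.png

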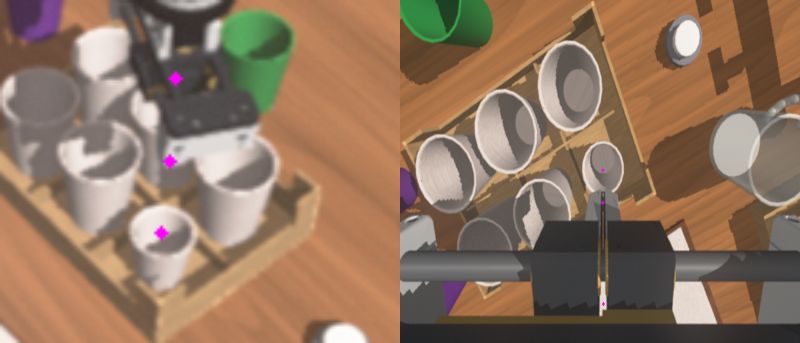

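The scene view shows the fingertips in line over the short cup, with the button up. In the wrist view the cup mouth is centred at crop (603,167), right on the estimate. I'll descend and hold.

```bash
python3 -m jog '[0,0,0,-1,0,10,1, 0,0,0,0,0,17,1, 0,0,0,0,0,15,1, 0,0,0,0,0,9,1, 0,0,0,0,0,0,1, 0,0,0,0,0,0,1, 0,0,0,0,0,0,1, 0,0,0,0,0,0,1]'; for i in 1 2 3; do python3 -m jog '[0,0,0,0,0,0,1,0,0,0,0,0,0,1,0,0,0,0,0,0,1,0,0,0,0,0,0,1,0,0,0,0,0,0,1,0,0,0,0,0,0,1,0,0,0,0,0,0,1,0,0,0,0,0,0,1]'|head -2; done
```

```text
time_s: 5.45
position: [0.5862, 0.2251, 0.1076]
tcp_rot: [[-0.914, 0.407, 0.002], [0.407, 0.914, 0.001], [-0.002, 0.001, -1.0]]
ft_force: [-0.8, 0.1, 0.0]
width: 0.004
finger_force: 0.0
time_s: 6.25
position: [0.5856, 0.2249, 0.1065]
time_s: 7.05
position: [0.5855, 0.2249, 0.1065]
time_s: 7.85
position: [0.5856, 0.2249, 0.1065]
```

```bash
python3 -m jog '[0,0,0,0,0,-15,1, 0,0,0,0,0,-30,1, 0,0,0,0,0,-35,1, 0,0,0,0,0,-20,1, 0,0,0,0,0,0,1]'|head -2; python3 -m jog '[0,0,0,-4,-18,0,1, 0,0,0,-7,-33,0,1, 0,0,0,-7,-33,0,1, 0,0,0,-7,-33,0,1, 0,0,0,-7,-33,0,1, 0,0,0,-7,-33,0,1, 0,0,0,-7,-33,0,1, 0,0,0,-7,-33,0,1]'|head -2; python3 -m jog '[0,0,0,-8,-36,0,1, 0,0,0,-8,-36,0,1, 0,0,0,-8,-36,0,1, 0,0,0,-8,-36,0,1, 0,0,0,-8,-36,0,1, 0,0,0,-6,-26,0,1, 0,0,0,-2,-11,0,1, 0,0,0,0,0,0,1]'|head -2;python3 -m jog '[0,0,0,0,0,0,1, 0,0,0,0,0,0,1]'
python3 - <<'E'
from h import *
s=arm.get_state();R=np.array(s["tcp_rot"]);p=np.array(s["position"])
print((R.T@(np.array([.488,-.243,.164])-p)*1000).round(1))
im=get_image("wrist")
for q in([.488,-.243,.124],list(p)):
    c=np.array(im["rotation"]).T@(np.array(q)-im["xyz"]); u=cv2.projectPoints(np.array([[c[0],-c[1],-c[2]]]),np.zeros(3),np.zeros(3),np.array(im["mtx"]),np.array(im["dist"]))[0].ravel();print(u.round(0));cv2.circle(im["pixels"],(int(u[0]),int(u[1])),2,(255,0,255),-1)
cv2.imwrite("pics/w4.png",im["pixels"])
E
```

```text
time_s: 8.35
position: [0.5877, 0.2256, 0.2126]
time_s: 9.15
position: [0.5304, -0.0263, 0.204]
time_s: 9.95
position: [0.4867, -0.2428, 0.2047]
time_s: 10.15
position: [0.4884, -0.2406, 0.2062]
tcp_rot: [[-0.914, 0.405, -0.0], [0.405, 0.914, 0.001], [0.001, 0.001, -1.0]]
ft_force: [0.7, 0.5, -1.0]
width: 0.002
finger_force: 0.0
[-0.6 -2.4 42.2]
[322. 201.]
[325. 237.]
```

View pics/w4.png

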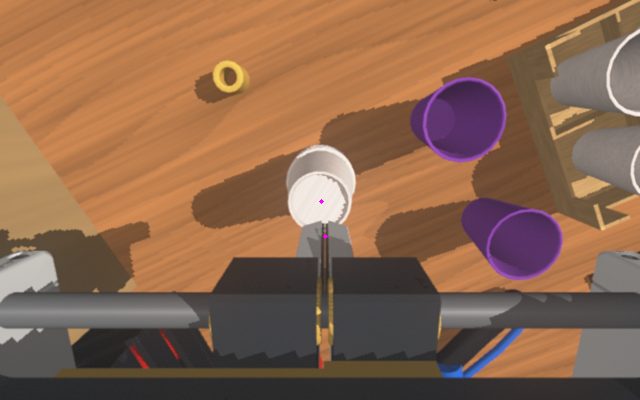

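The wrist view has the stack's flat top centred at about (320,201), on the projected (322,201). I'll descend 40 mm and hold.

```bash
python3 -m jog '[0,0,0,0,-2,8,1, 0,0,0,0,0,14,1, 0,0,0,0,0,11,1, 0,0,0,0,0,6,1, 0,0,0,0,0,0,1, 0,0,0,0,0,0,1, 0,0,0,0,0,0,1, 0,0,0,0,0,0,1]'|head -2; for i in 1 2 3; do python3 -m jog '[0,0,0,0,0,0,1,0,0,0,0,0,0,1,0,0,0,0,0,0,1,0,0,0,0,0,0,1,0,0,0,0,0,0,1,0,0,0,0,0,0,1,0,0,0,0,0,0,1,0,0,0,0,0,0,1]'|head -2; done
python3 -m jog '[0,0,0,0,0,-15,1, 0,0,0,0,0,-30,1, 0,0,0,0,0,-25,1, 0,0,0,0,0,-10,1, 0,0,0,0,0,0,1, 0,0,0,0,0,0,1]'
python3 -c "from bench import arm;print(arm.sign_off())"
```

```text
time_s: 11.0
position: [0.4879, -0.2439, 0.1682]
time_s: 11.8
position: [0.4875, -0.2437, 0.1674]
time_s: 12.6
position: [0.4875, -0.2437, 0.1675]
time_s: 13.4
position: [0.4875, -0.2437, 0.1675]
time_s: 14.0
position: [0.4873, -0.2436, 0.2468]
tcp_rot: [[-0.914, 0.407, -0.001], [0.407, 0.914, 0.001], [0.001, 0.0, -1.0]]
ft_force: [-0.3, -0.4, -0.0]
width: 0.001
finger_force: 0.0
the job is handed in; nothing more can be done
None
```

I pressed the call button down and it came back up, pointed at the short cup and then at the top of the tall stack for over 2 s each, with no sign of touching anything else, and handed the job in at 14 s; the hand-in returned no verdict.

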